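Light the hitch, then unlatch the cart drawbar and hold it up off the ball

TASK

Hang the work lantern by its handle on the double-prong hook so that it lights the bench. Then pull the coupler's spring latch out sideways until it frees the ball, lift the cart's drawbar off the ball, and finish still holding it up by the latch handle, with the coupler's mouth at least 5 cm above the top of the ball so that the ball can be greased. Leave the other things on the bench where they stand.

Things in the scene. Friction and masses are not known exactly. Their poses are not given: they have to be found in the camera images.
- hitch: Hitch set up on the bench, fixed. A low grey vise (y +55 to +205 mm, x -180 to +90, 90 high) clamps the square shank of a ball mount; its 50 mm steel ball (centre 106 mm above the bench) sits in the coupler. Origin on the bench straight below the ball. The coupler and the drawbar, a 40 mm square tube, run from the ball along -y to a pivot. The latch handle stands on the coupler's +x side.
- drawbar: The drawbar with the coupler at its end, origin on the ball's centre when seated (106 mm above the bench), axes then as the hitch's. It swings up freely about a pivot pin that lies along the hitch's x, 340 mm from the ball along -y, 112 mm above the bench, on a green crossmember (250 mm along x, clamps 155 mm high); stop at 0.60 rad. It falls by its weight, about 7 N at the coupler.
- latch (a joint): How far (m) the spring latch is pulled out of the coupler, straight along the hitch's +x: 0 = in, its fork under the ball; from 0.025 the ball is free, before that the coupler rises only a few mm; stop at 0.036. The spring pulls it back with about 4.5 N at 0, 11 N at the stop, and shuts it when let go. It rides on the drawbar.
- latch_grip (a point): Grasp point on the latch handle, an upright dark steel tab: 8 mm thick along x, 32 mm along y. Grip from above, fingers closing along x. The point is 17 mm below the top; at rest 146 mm above the bench, 86 mm from the ball's centre along the hitch's +x. The coupler's dome (63 mm wide) ends 8 mm below it; 50 mm free on its inner side. Tilts with the drawbar.
- coupler_mouth (a point): Centre of the coupler's open round underside (63 mm outer diameter), 39 mm below the top of the ball when seated; 340 mm from the pivot pin, so it rises about 34 mm for each 0.1 rad.
- ball_top (a point): Top of the hitch ball, fixed, 131 mm above the bench.
- hook_post: Hook post bolted to the bench, origin on the bench on its axis: 140 mm square base plate, 25 mm square post, and two parallel upturned prongs (8 mm bar) pointing along its -x, at y = +32 and -32 mm. The prongs leave the post at 251 mm height, dip to 245 mm (centre line) at x = -86 mm and turn up to tips at x = -115 mm, 263 mm high. Post and its cross plate end 268 mm high.
- hook_seat (a point): Where the middle of the lantern's handle bar comes to lie, between the two prongs over their dip: 87 mm from the post's axis along -x, 255 mm above the bench. Axes as the hook post's. The bar must lie along y, across both prongs, with 14 mm of play either way along y. To get there the open handle is passed over the tips from the -x side, the lantern's cap below the prongs.
- lantern: Loose cordless work lantern, about 0.4 kg, upright: round black base and cap (86 mm diameter), clear lens between, rigid steel handle over it. Origin at the centre of its underside. Handle: 10 mm bar along the lantern's y, centre line 190 mm above the underside, straight over 100 mm, 126 mm wide in all, 55 mm free between bar and cap.
- lantern_handle (a point): Middle of the handle bar, on a rubber sleeve 14 mm square in section and 32 mm long (along y), to be gripped from above with the fingers closing along the lantern's x. 190 mm above the lantern's underside.
- grease_tin: Bystander: round grease tin with dark lid, 84 mm diameter, 58 mm high. Origin under its centre. Leave where it stands.
- parts_cup: Bystander: open steel cup, 76 mm rim diameter, 80 mm high. Origin under its centre. Leave where it stands.
- spare_ball: Bystander: spare 50 mm hitch ball standing on its flange, 65 mm high. Origin under its centre. Leave where it stands.
- wrench: Bystander: 170 mm steel wrench lying flat. Leave where it lies.
There are look-alikes about, which are no part of the job. What is meant by the lantern is not orange, and is the smaller of those in its own colour.

How it is judged:
By the outcome, as a careful person would: the job done as asked, in the order asked, and still so for the second after the job is handed in, while the arm keeps its last pose, push and grip.
It also fails if it takes over 64 s, if anything falls off the work surface, if the arm or the gripper's body presses on something with over 40 N, if the wrist force passes 120 N, or if a joint passes its speed limit or range.

ROBOT

A 7-joint arm with a two-finger parallel gripper is mounted at the origin on the work surface. World frame = base frame: x ahead of the robot, y to its left, z up, the work surface at z = 0. Lengths are in mm, angles in rad, forces in N, time in s.
With the tool pointing down it reaches from about 400 to 850 mm from the base axis. Payload 10.4 kg.
Tool frame: the origin (TCP) lies where the fingers leave the gripper's body, on its centre line; the fingertips stand 73 mm ahead of it and the grasp point (between the pads) lies 54 mm ahead of it (bot.tcp_to_tips is the z of the fingertips in the tool frame, in mm); z points along the fingers, y is the line along which they close (so a half turn about z gives the same grasp; the last joint's range is limited). The gripper opens to 85 mm and grips with 20 to 120 N. Pads are 22 mm wide; open, the fingers measure 114 mm over their backs; the gripper's body (76 mm by 85 mm) begins 54 mm behind the grasp point. The pads swing forward as they close: fully open they stand 13 mm farther back than shut.
Start: joints at [-1.359, 0.332, -0.065, 1.46, 0.022, 1.35, -0.088], TCP at [145.39, 607.869, 303.938] pointing down, gripper open.
Joint ranges: [-2.6, 2.6], [-0.5, 2.12], [-1.47, 1.34], [0.16, 2.42], [-1.27, 4.41], [0.06, 2.06], [-2.6, 2.6]. Speed limits (rad/s): [2.22, 2.22, 2.79, 2.79, 3.14, 3.14, 3.14].

INTERFACE

Orientations are given as [roll, pitch, yaw] about the fixed x, y, z axes, in that order (R = Rz(yaw) Ry(pitch) Rx(roll)).
In Python, from cell import monitor, eyes, bot gives the robot as it stands.
- The arm moves only by the shell command python3 -m pendant 'ROWS' [FORCE]. ROWS is JSON, a list of rows, each an object with "claw": the opening, from 0 (shut) to 1 (fully open); "translation": the shift along the world's x, y, z as a fraction of full scale, a list of three; "angular": the turn, a rotation vector about the world's x, y, z as a fraction of full scale, a list of three. In form: [{"claw": claw, "translation": [x, y, z], "angular": [rx, ry, rz]}, ...]. A call has 1 to 12 rows; each row shifts and turns the commanded pose from where the row before left it; what a row does not reach is not made up. Full scale, the value 1, is 0.2 m for a shift and pi/2 rad for a turn. A row lasts 1/10 s, in which the tool goes at most 50 mm and 8.59 degrees, less where a joint would pass 70% of its speed; a pose out of reach is approached as far as the arm can. A call with a number of a shift or a turn outside -1 to 1 is refused whole. A call with a gripper value outside its range is refused whole. The fingers move at their own pace and stop on an object; FORCE is the grip in N (left out, the last holds). Time passes only in rows, so rows that do not move let the fingers close. It gives the time, the measured TCP pose, the force, the opening and the grip force at its end, in the units of the state.
- monitor.get_state(): the state, without advancing time (a new reading comes with each control period).
- eyes.camera(name): name is "side" or "top" or "wrist"; returns (picture, depth): 480x640x3 uint8, blue, green, red; 480x640 float32, mm along the optical axis (not along the pixel's ray), 0 where there is no reading.
- eyes.camera_params(name): a dict with "mtx" (3x3 intrinsics, pixels), "eye" and "attitude" of the camera in the world; the wrist camera has in their place "mount" (4x4, takes a point from camera to tool coordinates, whose origin is the TCP and whose axes are the flange's). Camera axes: x right, y up, looking along -z (the intrinsics and any distortion apply to the point x, -y, -z); pixel columns grow to the right and rows downward; lengths in mm; the calibration is good to about 2 mm. A picture is of the moment at which its call begins: read the wrist's pose just before it. camera_params takes no time and is no camera call.
- bot.job_done(): hands the job in; it is judged then, once.
The state is a dict: "clock": time; "qpos": joint angles; "joint_velocities": joint speeds; "joint_efforts": joint torques, N m; "position": TCP position; "tool_rot": TCP orientation; "wrist_force": force on the tool from outside, world axes, zero at the start; "wrist_torque": the same for the moment, N m; "opening": finger opening in mm; "gripper_force": force on a finger pad.
Only numpy, scipy, OpenCV 4.12 (cv2) and the standard library are available. Lean on these libraries where they do the work, as an engineer would, in place of code of your own. Each camera call takes 0.05 s, during which the arm holds its last target. There are 200 camera calls.

## Working session

There is one attempt and no reset: what is moved stays moved. The work goes in short steps, Python scripts to look and compute and a shell command to move; the robot and the scene stay as the last step left them, time stands still between calls to the robot, and variables do not carry over. Pictures are saved under pics/ and viewed, at most 10 in all, crops included, and the job is handed in when it is done.

```bash
ls; mkdir -p pics
cat > h.py <<'E'
import numpy as np,cv2
from cell import monitor,eyes,bot
from scipy.spatial.transform import Rotation as R
def pose():
    s=monitor.get_state(); T=np.eye(4); T[:3,:3]=R.from_euler('xyz',s['tool_rot']).as_matrix(); T[:3,3]=s['position']; return T
def snap(name):
    T=pose(); im,d=eyes.camera(name); p=eyes.camera_params(name)
    if 'mount' in p: C=T@np.array(p['mount'])
    else:
        C=np.eye(4); a=np.array(p['attitude']); C[:3,:3]=a if a.shape==(3,3) else R.from_euler('xyz',a).as_matrix(); C[:3,3]=p['eye']
    K=np.array(p['mtx']); v,u=np.mgrid[:480,:640]
    q=np.stack([(u-K[0,2])/K[0,0]*d,-(v-K[1,2])/K[1,1]*d,-d],-1)
    P=q@C[:3,:3].T+C[:3,3]; P[d==0]=np.nan
    return im,P
E
python3 - <<'E'
from h import *
print(eyes.camera_params('side'));print(eyes.camera_params('top'));print(monitor.get_state())
for n in('top','side'):
    im,P=snap(n); np.save(f'pics/{n}.npy',P); cv2.imwrite(f'pics/{n}.png',im)
E
```

```text
pics
{'mtx': array([[493.72231263,   0.        , 315.21594147],
       [  0.        , 493.72231263, 243.58201654],
       [  0.        ,   0.        ,   1.        ]]), 'eye': array([ 128.67843642, -834.06004124,  735.83309362]), 'attitude': array([ 1.03898815, -0.01127589, -0.486709  ])}
{'mtx': array([[531.4235366 ,   0.        , 325.35167236],
       [  0.        , 531.4235366 , 232.3861476 ],
       [  0.        ,   0.        ,   1.        ]]), 'eye': array([ 528.21045006,   55.76768262, 1312.00659169]), 'attitude': array([ 0.06938383, -0.02202893, -1.5902849 ])}
{'clock': 0.0, 'qpos': array([-1.35860677,  0.33286208, -0.06471373,  1.46095369,  0.02158876,
        1.34992582, -0.08846514]), 'joint_velocities': array([-6.71050159e-04,  8.34112315e-04,  6.56803402e-04,  8.26110129e-05,
       -5.80682445e-05,  1.02238963e-04, -9.48435125e-04]), 'joint_efforts': array([ 7.14769521e-04, -6.25455379e+01,  4.92985547e-02, -3.91610706e+01,
        1.61029090e-02,  9.96032380e-03, -2.35116340e-05]), 'position': array([145.32355955, 607.5768075 , 303.1161088 ]), 'tool_rot': array([-3.14013984e+00,  5.39128419e-05,  2.90686976e+00]), 'wrist_force': array([ 0.06952022, -0.52148409, -0.91515019]), 'wrist_torque': array([-0.057178  , -0.01305677,  0.02060173]), 'gripper_force': 0.0, 'opening': 85.47743142632005}
```

View pics/top.png

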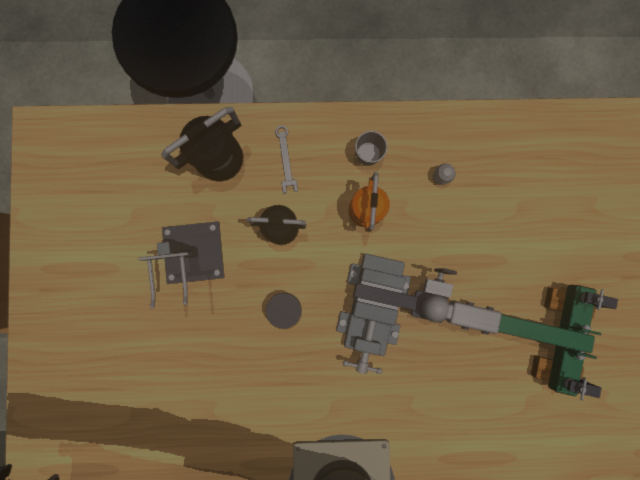

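View pics/side.png

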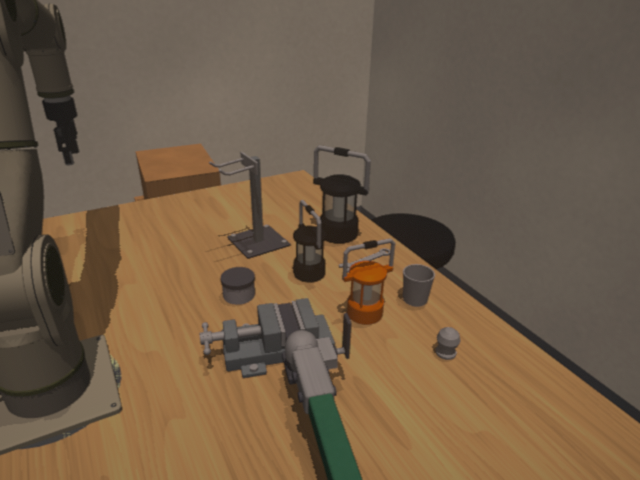

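The top view shows the small black lantern at (277,222), with its handle running (248,220)–(303,223). The hook post is at (163,255), prong tips at (153,304) and (185,302). The coupler dome is at (433,306) and the latch handle at (446,271). I'll measure these from the depth.

Run:
```python
from h import *
P=np.load('pics/top.npy');S=np.load('pics/side.npy')
np.set_printoptions(precision=1,suppress=True)
def sel(P,b,z0,z1):
    u0,v0,u1,v1=b; q=P[v0:v1,u0:u1].reshape(-1,3); return q[(q[:,2]>z0)&(q[:,2]<z1)]
def rep(n,q):
    if len(q)<3: print(n,len(q));return
    m=q.mean(0); w,V=np.linalg.eigh(np.cov(q[:,:2].T)); d=V[:,1]; t=(q[:,:2]-m[:2])@d
    (cx,cy),(a,b),ang=cv2.minAreaRect(q[:,:2].astype(np.float32))
    print(n,len(q),'mean',m,'medz %.1f zmax %.1f'%(np.median(q[:,2]),q[:,2].max()),'ang %.3f'%np.arctan2(d[1],d[0]),'ext %.1f %.1f'%(t.min(),t.max()),'rect',round(cx,1),round(cy,1),round(a,1),round(b,1),round(ang,1))
rep('handle',sel(P,(240,200,312,250),175,210))
rep('cap',sel(P,(240,190,312,250),115,150))
rep('hookplate',sel(P,(155,215,232,290),3,14))
rep('posttop',sel(P,(130,235,200,312),255,280))
rep('prongs',sel(P,(130,235,200,315),235,275))
rep('prL',sel(P,(140,262,165,315),235,280)); rep('prR',sel(P,(175,262,200,315),235,280))
rep('dome',sel(P,(405,280,460,335),125,175))
rep('tube',sel(P,(455,300,595,350),105,150))
rep('latchT',sel(P,(425,255,470,292),140,175))
rep('latchS',sel(S,(338,305,356,365),100,175))
rep('sideHandle',sel(S,(295,198,326,250),170,215))
for n,b in dict(tin=(260,288,306,332),orange=(345,165,395,232),big=(160,100,245,185)).items(): rep(n,sel(P,b,20,300))
```

```text
handle 304 mean [632.4 133.6 193.6] medz 194.3 zmax 202.7 ang 1.491 ext -61.5 62.2 rect 632.7 134.0 123.7 13.9 83.7
cap 989 mean [630.4 133.9 127. ] medz 127.3 zmax 144.6 ang 1.517 ext -61.0 60.6 rect 629.1 132.6 90.8 87.4 44.1
hookplate 2776 mean [577.1 342.6   7.6] medz 7.4 zmax 14.0 ang -3.116 ext -94.0 91.8 rect 577.5 350.1 186.0 181.8 89.8
posttop 399 mean [553.4 347.9 262.9] medz 262.6 zmax 272.6 ang -3.054 ext -34.4 92.0 rect 524.9 345.4 126.1 94.9 5.7
prongs 797 mean [537.3 346.2 256.4] medz 255.0 zmax 272.6 ang -3.113 ext -50.7 77.5 rect 524.9 345.3 126.1 95.1 5.7
prL 199 mean [503.9 376.  251.8] medz 251.4 zmax 264.4 ang -3.052 ext -45.4 45.2 rect 504.0 376.2 90.6 8.8 4.9
prR 180 mean [506.3 312.  251.7] medz 251.1 zmax 264.8 ang -3.053 ext -42.1 41.2 rect 506.7 312.5 83.3 8.3 4.9
dome 669 mean [ 432.  -229.6  133.5] medz 134.0 zmax 144.6 ang 1.238 ext -43.1 38.7 rect 432.7 -231.1 79.2 51.4 76.6
tube 2954 mean [ 392.2 -402.7  132.4] medz 132.8 zmax 143.4 ang 1.363 ext -165.3 156.4 rect 394.8 -413.4 321.4 108.7 89.6
latchT 65 mean [ 518.7 -237.5  159.4] medz 161.4 zmax 166.3 ang 1.304 ext -16.8 14.3 rect 518.9 -238.8 31.1 8.3 75.3
latchS 262 mean [ 514.4 -243.4  136.5] medz 137.5 zmax 165.4 ang 1.434 ext -12.0 20.5 rect 516.8 -239.5 32.4 8.9 78.6
sideHandle 188 mean [629.9 125.1 189.6] medz 192.1 zmax 199.3 ang 1.502 ext -54.5 70.7 rect 631.7 133.1 125.2 14.6 86.9
tin 1010 mean [433.6 128.5  57.4] medz 57.5 zmax 65.5 ang 2.577 ext -41.7 42.0 rect 433.4 128.0 81.9 81.9 89.2
orange 1422 mean [669.8 -70.7 133.9] medz 128.6 zmax 202.3 ang 2.967 ext -65.0 58.9 rect 672.0 -74.4 85.3 100.5 45.6
big 3650 mean [797.9 276.6 173.2] medz 176.7 zmax 276.0 ang 2.169 ext -85.9 87.4 rect 807.2 284.1 119.1 138.5 73.8
```

```bash
python3 -m pendant '[{"claw":1,"translation":[0,0,0.2],"angular":[0,0,0]},{"claw":1,"translation":[0,0,0.2],"angular":[0,0,0]},{"claw":1,"translation":[0.14,-0.137,0.02],"angular":[0,0,-0.09]},{"claw":1,"translation":[0.14,-0.137,0],"angular":[0,0,-0.09]},{"claw":1,"translation":[0.14,-0.137,0],"angular":[0,0,-0.09]},{"claw":1,"translation":[0.14,-0.137,0],"angular":[0,0,-0.09]},{"claw":1,"translation":[0.14,-0.137,0],"angular":[0,0,-0.09]},{"claw":1,"translation":[0.14,-0.137,0],"angular":[0,0,-0.09]},{"claw":1,"translation":[0.14,-0.137,0],"angular":[0,0,-0.09]},{"claw":1,"translation":[0.14,-0.137,0],"angular":[0,0,-0.09]},{"claw":1,"translation":[0.14,-0.137,0],"angular":[0,0,-0.09]},{"claw":1,"translation":[0.14,-0.137,0],"angular":[0,0,-0.09]}]' 60
```

```text
clock: 1.3
position: [426.2, 332.5, 387.7]
tool_rot: [-3.141, 0.0, 1.487]
wrist_force: [0.0, 1.2, -0.1]
opening: 85.9
gripper_force: 0.0
```

```bash
python3 -m pendant '[{"claw":1,"translation":[0.129,-0.124,0],"angular":[0,0,0]},{"claw":1,"translation":[0.129,-0.124,0],"angular":[0,0,0]},{"claw":1,"translation":[0.129,-0.124,0],"angular":[0,0,0]},{"claw":1,"translation":[0.129,-0.124,0],"angular":[0,0,0]},{"claw":1,"translation":[0.129,-0.124,0],"angular":[0,0,0]},{"claw":1,"translation":[0.129,-0.124,-0.05],"angular":[0,0,0]},{"claw":1,"translation":[0.129,-0.124,-0.1],"angular":[0,0,0]},{"claw":1,"translation":[0.129,-0.124,-0.1],"angular":[0,0,0]},{"claw":1,"translation":[0,0,0],"angular":[0,0,0]},{"claw":1,"translation":[0,0,0],"angular":[0,0,0]}]'
python3 - <<'E'
from h import *
np.set_printoptions(precision=1,suppress=True)
im,P=snap('wrist'); cv2.imwrite('pics/w1.png',im); np.save('pics/w1.npy',P)
q=P.reshape(-1,3); m=(q[:,2]>180)&(q[:,2]<210)&(abs(q[:,0]-632)<70)&(abs(q[:,1]-134)<80); q=q[m]
print(len(q),q.mean(0),np.median(q[:,2]),cv2.minAreaRect(q[:,:2].astype(np.float32))); print(pose())
for y in range(75,200,10):
    k=q[abs(q[:,1]-y)<5]; 
    if len(k): print(y,len(k),np.median(k,0),np.ptp(k[:,0]))
E
```

```text
clock: 2.3
position: [631.9, 134.7, 336.9]
tool_rot: [-3.14, 0.001, 1.491]
wrist_force: [-0.1, 0.4, 0.2]
opening: 85.6
gripper_force: 0.0
3160 [632.6 144.7 194.7] 195.25399121508593 ((631.9602661132812, 136.10865783691406), (125.26080322265625, 13.8524808883667), 85.41532135009766)
[[  0.1   1.   -0.  631.6]
 [  1.   -0.1   0.  135.9]
 [  0.   -0.   -1.  337.7]
 [  0.    0.    0.    1. ]]
75 26 [627.   77.3 187.2] 9.328898065776798
85 130 [628.2  86.6 194.6] 10.203818964944844
95 199 [628.7  94.9 194.7] 10.107383241120942
105 205 [629.7 105.  194.8] 9.936451009340317
115 202 [630.3 114.6 194.9] 9.761275321238827
125 283 [631.1 125.6 197.3] 13.784859691634324
135 336 [631.6 135.2 197.4] 14.521710809431397
145 359 [632.8 145.1 197.3] 14.338407128438462
155 302 [633.  154.1 195.1] 12.992041419033967
165 275 [634.2 165.1 194.8] 10.43658770739512
175 287 [635.  175.1 194.8] 10.353945655663665
185 301 [635.7 185.2 194.5] 10.286175748478854
195 255 [636.3 193.9 187.4] 9.89478110542234
```

View pics/w1.png

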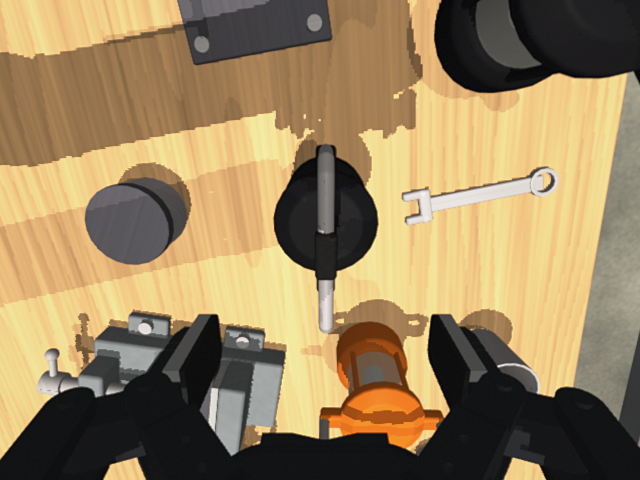

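The handle's middle is at (632,136), with sleeve pixels around (326,257) and the bar parallel to the tool's x. I'll go down and grip it.

```bash
python3 -m pendant '[{"claw":1,"translation":[0.0,0.002,-0.15],"angular":[0,0,0]},{"claw":1,"translation":[0,0,-0.15],"angular":[0,0,0]},{"claw":1,"translation":[0,0,-0.165],"angular":[0,0,0]},{"claw":0,"translation":[0,0,0],"angular":[0,0,0]},{"claw":0,"translation":[0,0,0],"angular":[0,0,0]},{"claw":0,"translation":[0,0,0],"angular":[0,0,0]},{"claw":0,"translation":[0,0,0],"angular":[0,0,0]},{"claw":0,"translation":[0,0,0],"angular":[0,0,0]},{"claw":0,"translation":[0,0,0],"angular":[0,0,0]},{"claw":0,"translation":[0,0,0],"angular":[0,0,0]}]' 80
```

```text
clock: 3.35
position: [632.5, 136.0, 246.6]
tool_rot: [3.139, -0.001, 1.493]
wrist_force: [0.6, 1.1, 7.2]
opening: 12.3
gripper_force: 79.8
```

```bash
python3 -m pendant '[{"claw":0,"translation":[0,0,0.12],"angular":[0,0,0]},{"claw":0,"translation":[0,0,0.17],"angular":[0,0,0]},{"claw":0,"translation":[0,0,0.17],"angular":[0,0,0]},{"claw":0,"translation":[-0.1,0.02,0],"angular":[0,0,0.02]},{"claw":0,"translation":[-0.16,0.04,0],"angular":[0,0,0.02]},{"claw":0,"translation":[-0.16,0.04,0],"angular":[0,0,0.02]},{"claw":0,"translation":[-0.16,0.04,0],"angular":[0,0,0.02]},{"claw":0,"translation":[-0.16,0.04,0],"angular":[0,0,0.02]},{"claw":0,"translation":[-0.14,0.05,0],"angular":[0,0,0.006]},{"claw":0,"translation":[-0.1,0.04,0],"angular":[0,0,0]},{"claw":0,"translation":[0,0,0],"angular":[0,0,0]},{"claw":0,"translation":[0,0,0],"angular":[0,0,0]}]'
python3 - <<'E'
from h import *
np.set_printoptions(precision=1,suppress=True)
im,P=snap('top'); cv2.imwrite('pics/t2.png',im); print(pose())
im,P=snap('wrist'); cv2.imwrite('pics/w2.png',im); np.save('pics/w2.npy',P)
q=P.reshape(-1,3); q=q[(q[:,2]>235)&(q[:,2]<275)&(q[:,1]>290)&(q[:,0]>440)&(q[:,0]<600)]; print(len(q),cv2.minAreaRect(q[:,:2].astype(np.float32)))
for y0,y1 in((295,330),(360,395)):
    k=q[(q[:,1]>y0)&(q[:,1]<y1)&(q[:,0]<550)]
    if len(k)>5:
        print(len(k),k.min(0),k.max(0),np.polyfit(k[:,0],k[:,1],1))
        for x in range(455,550,10):
            j=k[abs(k[:,0]-x)<5]
            if len(j):print(x,np.median(j,0))
E
```

```text
clock: 4.55
position: [435.5, 189.7, 336.8]
tool_rot: [-3.141, -0.0, 1.66]
wrist_force: [1.0, 0.4, -5.0]
opening: 12.4
gripper_force: 78.7
[[ -0.1   1.   -0.  436. ]
 [  1.    0.1  -0.  189.4]
 [ -0.   -0.   -1.  336.8]
 [  0.    0.    0.    1. ]]
5058 ((511.6488342285156, 314.1921691894531), (16.643468856811523, 97.5599594116211), 88.55339050292969)
5054 [462.8 307.  244.4] [543.9 321.8 264.9] [  0.1 268.8]
465 [466.3 310.3 262.3]
475 [474.9 310.5 256.5]
485 [485.  311.9 251. ]
495 [495.1 313.  249.5]
505 [504.9 313.7 250.5]
515 [515.1 314.6 251.4]
525 [525.1 315.5 252.2]
535 [534.9 316.4 252.9]
545 [541.  314.5 252. ]
```

View pics/w2.png

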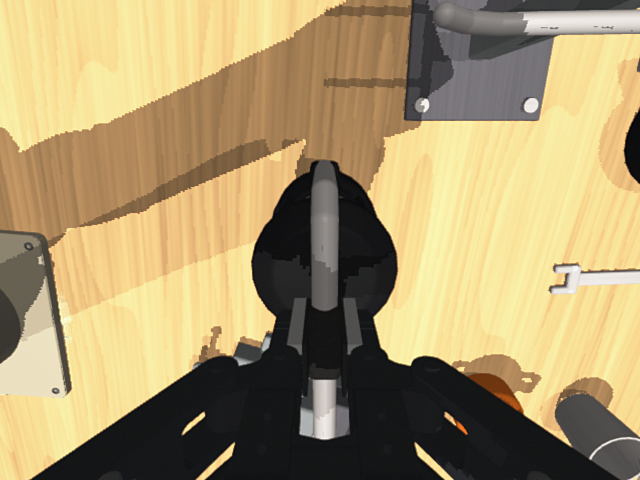

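Prong at the right of the view has its dip at about (494,313), z top 249.5, which agrees with the top camera. The seat is about (491.5,344). Next I'll move in front of the tips and pass the handle over them.

```bash
python3 -m pendant '[{"claw":0,"translation":[-0.008,0.1,0],"angular":[0,0,0]},{"claw":0,"translation":[-0.01,0.15,0],"angular":[0,0,0]},{"claw":0,"translation":[-0.01,0.15,0],"angular":[0,0,0]},{"claw":0,"translation":[-0.01,0.15,0],"angular":[0,0,0]},{"claw":0,"translation":[0,0.12,0],"angular":[0,0,0]},{"claw":0,"translation":[0,0.074,0],"angular":[0,0,0]},{"claw":0,"translation":[0.05,0.0045,0],"angular":[0,0,0]},{"claw":0,"translation":[0.07,0.006,0],"angular":[0,0,0]},{"claw":0,"translation":[0.07,0.006,0],"angular":[0,0,0]},{"claw":0,"translation":[0.07,0.006,0],"angular":[0,0,0]},{"claw":0,"translation":[0.0575,0.006,0],"angular":[0,0,0]},{"claw":0,"translation":[0,0,0],"angular":[0,0,0]}]'
python3 - <<'E'
from h import *
np.set_printoptions(precision=1,suppress=True)
im,P=snap('side'); s=cv2.resize(im[100:260,170:330],(800,800)[:2]); cv2.imwrite('pics/s3.png',cv2.resize(im[110:260,160:340],(720,600),interpolation=2)); print(pose()); print(monitor.get_state()['wrist_force'])
E
```

```text
clock: 5.85
position: [494.0, 342.8, 336.6]
tool_rot: [3.141, 0.001, 1.656]
wrist_force: [-0.2, -0.6, -4.4]
opening: 12.6
gripper_force: 78.8
[[ -0.1   1.   -0.  492.8]
 [  1.    0.1  -0.  343.3]
 [ -0.   -0.   -1.  336.6]
 [  0.    0.    0.    1. ]]
[-1.   1.  -5.5]
```

View pics/s3.png

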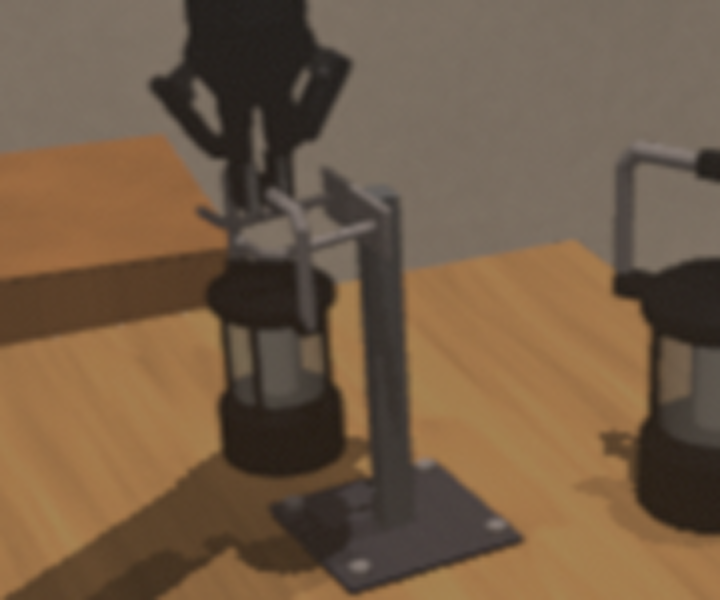

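The handle is over both prongs (crop around (290,200)–(300,235)) with the cap beneath them, so I can lower it.

```bash
python3 -m pendant '[{"claw":0,"translation":[-0.005,0.003,-0.03],"angular":[0,0,0]},{"claw":0,"translation":[-0.003,0,-0.04],"angular":[0,0,0]},{"claw":0,"translation":[0,0,-0.03],"angular":[0,0,0]},{"claw":0,"translation":[0,0,-0.02],"angular":[0,0,0]},{"claw":0,"translation":[0,0,0],"angular":[0,0,0]},{"claw":0,"translation":[0,0,0],"angular":[0,0,0]}]'
```

```text
clock: 6.5
position: [490.1, 345.0, 313.0]
tool_rot: [3.141, -0.0, 1.66]
wrist_force: [0.5, 0.3, -4.1]
opening: 12.4
gripper_force: 78.7
```

Weight's still on the wrist; lower a bit more.

```bash
python3 -m pendant '[{"claw":0,"translation":[0,0,-0.01],"angular":[0,0,0]},{"claw":0,"translation":[0,0,-0.01],"angular":[0,0,0]},{"claw":0,"translation":[0,0,0],"angular":[0,0,0]},{"claw":0,"translation":[0,0,0],"angular":[0,0,0]}]'
```

```text
clock: 6.9
position: [490.3, 345.1, 310.3]
tool_rot: [3.14, -0.001, 1.66]
wrist_force: [-2.9, -2.3, 6.6]
opening: 12.6
gripper_force: 80.2
```

```bash
python3 -m pendant '[{"claw":0.25,"translation":[0,0,0],"angular":[0,0,0]},{"claw":0.45,"translation":[0,0,0],"angular":[0,0,0]},{"claw":0.45,"translation":[0,0,0],"angular":[0,0,0]},{"claw":0.45,"translation":[0,0,0],"angular":[0,0,0]},{"claw":0.45,"translation":[0,0,0],"angular":[0,0,0]},{"claw":0.45,"translation":[0,0,0],"angular":[0,0,0]},{"claw":0.45,"translation":[0,0,0.05],"angular":[0,0,0]},{"claw":0.45,"translation":[0,0,0.1],"angular":[0,0,0]},{"claw":0.45,"translation":[0,0,0.2],"angular":[0,0,0]},{"claw":0.45,"translation":[0,0,0.2],"angular":[0,0,0]},{"claw":0.45,"translation":[0,0,0],"angular":[0,0,0]}]'
python3 - <<'E'
from h import *
np.set_printoptions(precision=1,suppress=True)
a,P=snap('wrist'); b,_=snap('side'); c=cv2.resize(b[110:260,200:320],(384,480),interpolation=2)
cv2.imwrite('pics/m4.png',cv2.resize(np.hstack([cv2.resize(a,(416,480)),c]),(800,480)))
q=P.reshape(-1,3); q=q[(q[:,2]>243)&(q[:,2]<270)&(abs(q[:,0]-490)<40)&(abs(q[:,1]-345)<80)]
for y in range(285,405,10):
    k=q[(abs(q[:,1]-y)<4)]
    if len(k)>3: print(y,len(k),np.median(k,0),k[:,2].max())
E
```

```text
clock: 8.0
position: [491.1, 345.3, 425.7]
tool_rot: [3.134, -0.006, 1.659]
wrist_force: [-0.1, -0.8, -1.4]
opening: 38.2
gripper_force: 0.0
285 26 [495.1 286.4 250.5] 254.60487176202338
295 97 [494.4 295.8 258.5] 260.78613058426595
305 147 [492.9 305.3 258.6] 262.9011967072713
315 849 [495.2 315.2 252.4] 264.10701074314494
325 143 [491.5 325.  258.7] 260.79278321770016
335 206 [490.6 335.2 261.2] 263.10439896240257
345 222 [489.6 345.  261.2] 262.77690759671526
355 236 [488.8 355.1 261.2] 262.90190299694984
365 165 [488.1 365.  258.8] 260.6230453613548
375 775 [483.4 376.5 255.8] 264.73338332933895
385 433 [501.3 382.9 252.9] 260.9858401188648
395 206 [485.4 395.2 258.1] 260.8236464182762
```

View pics/m4.png

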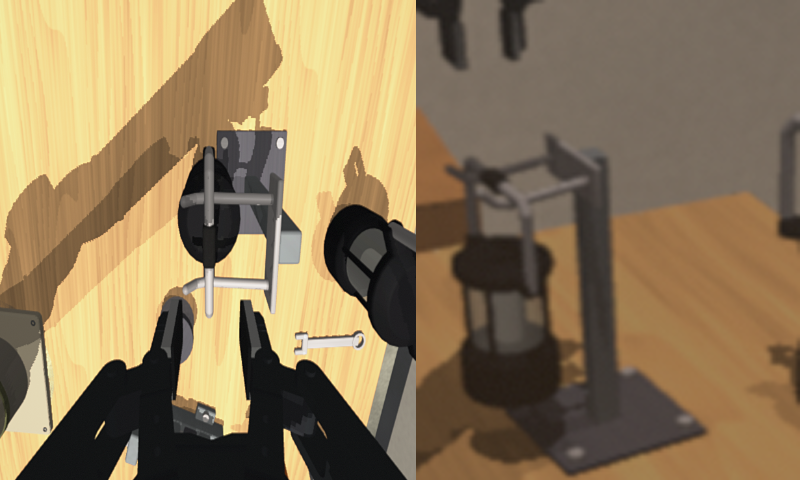

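The lantern hangs across both prongs with its bar centre near z 254, y centre 345, as it should. Now over to the latch.

```bash
python3 -m pendant '[{"claw":0.5,"translation":[0.01,-0.15,0],"angular":[0,0,-0.016]},{"claw":0.5,"translation":[0.01,-0.22,0],"angular":[0,0,-0.016]},{"claw":0.5,"translation":[0.01,-0.22,0],"angular":[0,0,-0.016]},{"claw":0.5,"translation":[0.01,-0.22,0],"angular":[0,0,-0.016]},{"claw":0.5,"translation":[0.01,-0.22,0],"angular":[0,0,-0.016]},{"claw":0.5,"translation":[0.01,-0.22,0],"angular":[0,0,-0.016]},{"claw":0.5,"translation":[0.01,-0.22,0],"angular":[0,0,-0.016]},{"claw":0.5,"translation":[0.01,-0.22,0],"angular":[0,0,-0.016]},{"claw":0.5,"translation":[0.01,-0.22,0],"angular":[0,0,-0.016]},{"claw":0.5,"translation":[0.01,-0.22,0],"angular":[0,0,-0.016]},{"claw":0.5,"translation":[0.01,-0.22,0],"angular":[0,0,-0.016]},{"claw":0.5,"translation":[0.01,-0.22,0],"angular":[0,0,-0.016]}]' 110
python3 -m pendant '[{"claw":0.5,"translation":[0.01,-0.15,-0.15],"angular":[0,0,0]},{"claw":0.5,"translation":[0.01,-0.05,-0.15],"angular":[0,0,0]},{"claw":0.5,"translation":[0,0,-0.15],"angular":[0,0,0]},{"claw":0.5,"translation":[0,0,0],"angular":[0,0,0]},{"claw":0.5,"translation":[0,0,0],"angular":[0,0,0]}]'
python3 - <<'E'
from h import *
np.set_printoptions(precision=2,suppress=True)
T=pose();print(T)
im,P=snap('wrist'); cv2.imwrite('pics/w5.png',im); np.save('pics/w5.npy',P)
q=P.reshape(-1,3); k=q[(q[:,2]>152)&(q[:,2]<175)&(abs(q[:,0]-519)<25)&(abs(q[:,1]+239)<30)]
print(len(k),k.mean(0),np.median(k[:,2]),cv2.minAreaRect(k[:,:2].astype(np.float32)))
k=q[(q[:,2]>110)&(q[:,2]<145)&(q[:,1]<-255)&(abs(q[:,0]-400)<80)]
for y in range(-480,-200,20):
    j=k[abs(k[:,1]-y)<4]
    if len(j): print(y,len(j),np.median(j,0),np.percentile(j[:,0],[2,98]))
E
```

```text
clock: 9.3
position: [513.5, -170.6, 418.2]
tool_rot: [-3.141, -0.0, 1.357]
wrist_force: [0.5, -0.3, -0.1]
opening: 42.8
gripper_force: 0.0
clock: 9.8
position: [518.0, -208.7, 329.1]
tool_rot: [-3.14, 0.0, 1.358]
wrist_force: [1.1, 0.8, 0.7]
opening: 42.7
gripper_force: 0.0
[[   0.21    0.98   -0.    517.96]
 [   0.98   -0.21    0.   -208.66]
 [  -0.     -0.     -1.    329.1 ]
 [   0.      0.      0.      1.  ]]
491 [ 517.46 -235.24  162.13] 162.87170284416942 ((517.1055297851562, -237.35073852539062), (31.78395652770996, 8.02444076538086), 76.08200073242188)
-320 2 [ 376.96 -316.85  115.98] [376.64 377.28]
-300 78 [ 393.88 -299.29  136.28] [387.93 399.78]
-280 272 [ 406.85 -279.61  136.5 ] [386.95 420.72]
-260 487 [ 423.06 -259.38  136.57] [399.67 448.89]
```

View pics/w5.png

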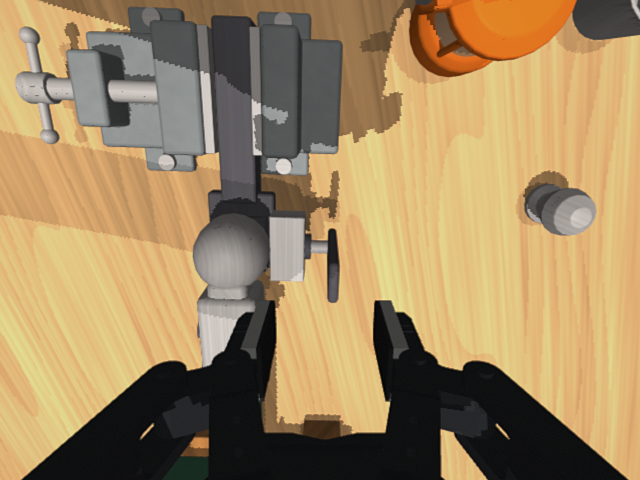

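The tab is at pixel (333,265), world (517,-237), between the coupler and the spare ball. I'll get the hitch yaw from the tube in the top cloud.

Run:
```python
from h import *
np.set_printoptions(precision=2,suppress=True)
P=np.load('pics/top.npy'); q=P[295:352,460:585].reshape(-1,3); q=q[(q[:,2]>118)&(q[:,2]<146)]
mid=[]
for y in range(-500,-270,10):
    j=q[abs(q[:,1]-y)<5]
    x=j[:,0]; c=np.median(x); x=x[abs(x-c)<24]
    if len(x)>5: mid.append((y,(np.percentile(x,3)+np.percentile(x,97))/2,np.ptp(x)))
mid=np.array(mid); g=mid[(mid[:,2]<46)]
f=np.polyfit(g[:,0],g[:,1],1); print(f,'yaw',-np.arctan(f[0])); print(mid)
for n in('w5','top'):
    q=np.load(f'pics/{n}.npy').reshape(-1,3); k=q[(q[:,2]>125)&(q[:,2]<150)&(np.hypot(q[:,0]-434,q[:,1]+218)<34)]
    A=np.c_[2*k,np.ones(len(k))]; s=np.linalg.lstsq(A,(k**2).sum(1),rcond=None)[0]; print(n,len(k),s[:3],np.sqrt(s[3]+s[:3]@s[:3]),k[:,2].max())
```

```text
[  0.26 492.98] yaw -0.2504321978744016
[[-500.    365.94   41.76]
 [-490.    367.67   40.42]
 [-480.    370.51   41.47]
 [-470.    372.62   41.93]
 [-460.    374.98   40.54]
 [-450.    377.83   41.81]
 [-440.    380.64   41.42]
 [-430.    382.67   42.5 ]
 [-420.    385.53   42.13]
 [-410.    387.07   40.12]
 [-400.    390.33   42.57]
 [-390.    393.03   41.85]
 [-380.    395.29   42.11]
 [-370.    397.7    41.76]
 [-360.    401.53   44.78]
 [-350.    404.94   45.95]
 [-340.    408.69   47.37]
 [-330.    406.81   47.89]
 [-320.    409.15   46.15]
 [-310.    412.6    46.45]
 [-300.    416.27   47.82]
 [-290.    418.58   47.74]
 [-280.    420.03   46.05]]
w5 3845 [ 432.16 -220.91  103.83] 36.876033416390634 140.4111137729334
top 497 [ 434.63 -221.52  109.34] 31.42844578920072 144.60161664633574
```

Run:
```python
from h import *
np.set_printoptions(precision=1,suppress=True)
P=np.load('pics/w5.npy')
for u,v in[(288,225),(288,245),(288,265),(302,250),(318,247),(333,250),(333,290),(275,280)]: print(u,v,P[v,u])
q=P.reshape(-1,3); c,s=np.cos(-.245),np.sin(-.245)
d=q[:,:2]-[433.7,-216.5]; X=d@[c,s]; Y=d@[-s,c]
for x in range(25,100,5):
    m=(abs(X-x)<2.5)&(abs(Y)<30)
    if m.any(): print(x,m.sum(),np.percentile(q[m,2],[50,98]), Y[m].min(),Y[m].max())
```

```text
288 225 [ 485.4 -205.8   98.8]
288 245 [ 480.7 -224.    97.2]
288 265 [ 476.3 -242.1   98.2]
302 250 [ 491.6 -231.3   96.7]
318 247 [ 505.4 -233.9   89.9]
333 250 [ 520.7 -222.2  137.3]
333 290 [ 516.  -242.2  164.2]
275 280 [ 460.8 -254.6   96.6]
25 906 [122.8 320.5] -29.360400488322423 29.94457396700714
30 1626 [317.7 335.2] -29.46762891747072 29.97173546117005
35 1810 [315.9 327.6] -29.64092515197089 29.992534275415665
40 1057 [312.5 315.1] -29.89423257358411 29.960610820240987
45 633 [ 97.3 313.2] -29.88722963226368 29.983732566290115
50 436 [96.9 98.4] -29.82525225499813 29.98578400935284
55 647 [ 97.2 299.6] -29.479201364093353 29.995034178899292
60 1069 [ 98.4 296.7] -29.900217127350366 29.984639031797446
65 327 [ 1.7 96.8] -22.030544674667354 29.6561580873262
70 268 [ 1. 91.] -21.881117876709414 29.627302520940983
75 275 [ 1.1 91.2] -21.834198011412816 29.902087928609387
80 362 [  1.7 161.7] -21.838388119221772 29.849802305198843
85 655 [149.6 164.5] -21.241043967956376 29.101998501429446
90 355 [117.7 163.8] -15.000867406180133 29.47339995441605
95 197 [0.7 2.3] -29.67423428580966 29.402041990064077
```

```bash
python3 -m pendant '[{"claw":0.5,"translation":[-0.005,-0.143,0],"angular":[0,0,-0.02]},{"claw":0.5,"translation":[0,0,-0.15],"angular":[0,0,0]},{"claw":0.5,"translation":[0,0,-0.2],"angular":[0,0,0]},{"claw":0.5,"translation":[0,0,-0.2],"angular":[0,0,0]},{"claw":0.5,"translation":[0,0,-0.095],"angular":[0,0,0]},{"claw":0.5,"translation":[0,0,0],"angular":[0,0,0]},{"claw":0,"translation":[0,0,0],"angular":[0,0,0]},{"claw":0,"translation":[0,0,0],"angular":[0,0,0]},{"claw":0,"translation":[0,0,0],"angular":[0,0,0]},{"claw":0,"translation":[0,0,0],"angular":[0,0,0]},{"claw":0,"translation":[0,0,0],"angular":[0,0,0]}]' 110
```

```text
clock: 10.95
position: [517.7, -237.9, 202.1]
tool_rot: [3.139, -0.001, 1.327]
wrist_force: [-4.0, 1.6, 9.3]
opening: 6.3
gripper_force: 107.5
```

```bash
python3 -m pendant '[{"claw":0,"translation":[0.026,-0.0065,0],"angular":[0,0,0]},{"claw":0,"translation":[0.026,-0.0065,0],"angular":[0,0,0]},{"claw":0,"translation":[0.026,-0.0065,0],"angular":[0,0,0]},{"claw":0,"translation":[0.026,-0.0065,0],"angular":[0,0,0]},{"claw":0,"translation":[0.026,-0.0065,0],"angular":[0,0,0]},{"claw":0,"translation":[0.026,-0.0065,0],"angular":[0,0,0]},{"claw":0,"translation":[0,0,0],"angular":[0,0,0]},{"claw":0,"translation":[0,0,0],"angular":[0,0,0]}]'
```

```text
clock: 11.75
position: [548.0, -245.5, 201.9]
tool_rot: [-3.141, -0.001, 1.326]
wrist_force: [-9.2, 4.5, 12.9]
opening: 6.5
gripper_force: 108.3
```

```bash
python3 -c "
import numpy as np
for k in range(12):
    t=np.array([k,k+1])*.0275; y=340*np.cos(t)-90*np.sin(t); z=340*np.sin(t)+90*np.cos(t); dy=np.diff(y)[0];dz=np.diff(z)[0]
    print(np.round(np.array([.2425*dy,.970*dy,dz])/200,4))"
```

```text
[-0.0032 -0.0126  0.0466]
[-0.0035 -0.0139  0.0462]
[-0.0038 -0.0151  0.0458]
[-0.0041 -0.0163  0.0453]
[-0.0044 -0.0175  0.0449]
[-0.0047 -0.0187  0.0444]
[-0.005  -0.0199  0.0438]
[-0.0053 -0.021   0.0432]
[-0.0055 -0.0222  0.0426]
[-0.0058 -0.0233  0.042 ]
[-0.0061 -0.0244  0.0413]
[-0.0064 -0.0255  0.0406]
```

```bash
python3 -m pendant '[{"claw":0,"translation":[-0.003,-0.0125,0.0465],"angular":[0.017,-0.0043,0]},{"claw":0,"translation":[-0.0035,-0.014,0.046],"angular":[0.017,-0.0043,0]},{"claw":0,"translation":[-0.004,-0.015,0.046],"angular":[0.017,-0.0043,0]},{"claw":0,"translation":[0,0,0],"angular":[0,0,0]}]'
```

```text
clock: 12.15
position: [544.8, -253.4, 228.5]
tool_rot: [-3.139, -0.086, 1.326]
wrist_force: [-8.5, 6.1, -4.1]
opening: 6.7
gripper_force: 108.2
```

The coupler is off the ball: it has risen 27 mm with low force. I'll continue along the arc.

```bash
python3 -m pendant '[{"claw":0,"translation":[-0.004,-0.016,0.0453],"angular":[0.017,-0.0043,0]},{"claw":0,"translation":[-0.0045,-0.0175,0.045],"angular":[0.017,-0.0043,0]},{"claw":0,"translation":[-0.0045,-0.0185,0.0445],"angular":[0.017,-0.0043,0]},{"claw":0,"translation":[-0.005,-0.02,0.044],"angular":[0.017,-0.0043,0]},{"claw":0,"translation":[-0.0055,-0.021,0.0432],"angular":[0.017,-0.0043,0]},{"claw":0,"translation":[-0.0055,-0.022,0.0426],"angular":[0.017,-0.0043,0]},{"claw":0,"translation":[-0.006,-0.0233,0.042],"angular":[0.017,-0.0043,0]},{"claw":0,"translation":[-0.006,-0.0245,0.0413],"angular":[0.017,-0.0043,0]},{"claw":0,"translation":[-0.0064,-0.0255,0.0406],"angular":[0.017,-0.0043,0]},{"claw":0,"translation":[0,0,0],"angular":[0,0,0]},{"claw":0,"translation":[0,0,0],"angular":[0,0,0]}]'
python3 - <<'E'
from h import *
im,P=snap('side'); t,_=snap('top'); np.save('pics/s6.npy',P)
cv2.imwrite('pics/f6.png',cv2.resize(np.hstack([im[120:460,180:440],cv2.resize(t[80:420,130:620],(440,340))]),(800,388)))
print(monitor.get_state()['wrist_force'],pose())
E
```

```text
clock: 13.25
position: [535.6, -290.5, 305.6]
tool_rot: [-3.139, -0.332, 1.327]
wrist_force: [-8.4, 7.3, -3.4]
opening: 6.5
gripper_force: 108.2
[-8.35403298  6.94061975 -2.53711246] [[ 2.28136594e-01  9.70647688e-01  7.61364598e-02  5.35572559e+02]
 [ 9.17444156e-01 -2.40493297e-01  3.16952984e-01 -2.90394755e+02]
 [ 3.25959989e-01 -2.45762398e-03 -9.45380371e-01  3.05430080e+02]
 [ 0.00000000e+00  0.00000000e+00  0.00000000e+00  1.00000000e+00]]
```

View pics/f6.png

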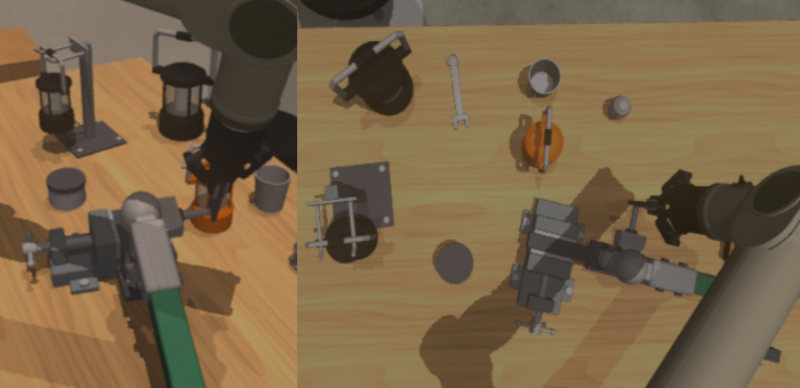

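Run:
```python
from h import *
P=np.load('pics/s6.npy'); q=P[310:345,290:345].reshape(-1,3); q=q[np.hypot(q[:,0]-425,q[:,1]+235)<40]
z=np.nanmax(q[:,2]); print('dome top z',z)
if z>225: print(bot.job_done())
```

```text
dome top z 233.089937441235
the job is handed in; nothing more can be done
None
```

The job is handed in at about 13 s. The lantern hangs by its handle across both prongs. The latch is pulled out about 31 mm and held. By the arm's measured lift, the coupler's mouth is about 65–70 mm above the top of the ball, and I saw nothing else on the bench out of place.

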